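# Tumble the settled finish jar and bring it back upright

## Robot

A 6-joint arm with a two-finger parallel gripper is mounted at the origin on the work surface. World frame = base frame: x ahead of the robot, y to its left, z up, the work surface at z = 0. Lengths are in m, angles in degrees, forces in N, time in s.
With the tool pointing down it reaches from about 0.4 to 0.825 m from the base axis. Payload 7 kg.
Tool frame: the origin (TCP) lies at the very end of the fingers, on their centre line; the grasp point (between the pads) lies 19 mm behind it (ctrl.pinch_z is the distance from the TCP to the grasp point, in m); z points along the fingers, x is the direction in which the jaws open and shut, and the axes are right-handed (so a half turn about z gives the same grasp; the last joint's range is limited). The gripper opens to 88 mm and grips with 3 to 60 N. Pads are 19 mm wide; open, the fingers measure 130 mm over their backs; the gripper's body (78 mm by 193 mm) begins 47 mm behind the grasp point.
Start: joints at [80.449, 20.546, 0.682, 0, -70.136, -16.507], TCP at [0.297, 0.606, 0.196] pointing down, gripper open.
Joint ranges: [-176.03, 176.03], [-82.01, 121.73], [-58.28, 71.71], [-173.87, 95.51], [-174.79, -0.11], [-173.66, 173.66]. Speed limits (degrees/s): [136.94, 136.94, 172.46, 180, 180, 180].

## Interface

Orientations are given as [roll, pitch, yaw] about the fixed x, y, z axes, in that order (R = Rz(yaw) Ry(pitch) Rx(roll)).
In Python, from plant import ctrl gives the robot as it stands.
- The arm moves only by the tool carry_out, never from a script. Its argument "increments" is a list of rows, each a list of 7 numbers: the turn, a rotation vector about the world's x, y, z in degrees, then the shift along the world's x, y, z in mm, then the closure, from 0 (fully open) to 1 (shut). In form: [[ax, ay, az, dx, dy, dz, grip], ...]. A call has 1 to 20 rows; each row is the pose to reach, as a shift and turn from the pose commanded when the call began; what a row does not reach only later rows make up. A row lasts 1/8 s, in which the tool goes at most 62.5 mm and 10.7 degrees, less where a joint would pass 70% of its speed; a pose out of reach is approached as far as the arm can. A call with a gripper value outside its range is refused whole. The fingers move at their own pace and stop on an object; the grip force is fixed at half the most. Time passes only in rows, so rows that repeat a pose let the fingers close. It gives the time, the measured TCP pose, the force and the opening at its end, in the units of the state.
- ctrl.get_obs(): the state, without advancing time (a new reading comes with each control period).
- ctrl.snapshot(name): name is "side" or "top"; returns a dict with "pixels" (384x512x3 uint8, blue, green, red), "intrinsics" (3x3 intrinsics, pixels), "rvec" (rotation vector, rad) and "tvec" (3), from world to camera coordinates, as OpenCV has them. Camera axes: x right, y down, z forward; pixel columns grow to the right and rows downward; lengths in m; the calibration is good to about 2 mm. A picture is of the moment at which its call begins. There is no depth.
- ctrl.close_job(): hands the job in, once; it reports no verdict.
Trained networks look in a picture, given as the dict that the camera call returned (one of the last four; its "shot" number tells which), for a name from the list of things; names that differ only in an ending like _2 or _b are one class to them, and where a whole thing is asked for, a point or a joint stands for the part that bears it (a point fixed in the world has none). Each returns a list of dicts, best first, with "confidence" (0 to 1); they miss things now and then, are a little off and sometimes report something else, mostly with a low value. They report only what shows in the picture. A call takes as long as a camera call. They do not tell look-alikes from the thing itself.
- ctrl.search_frame(picture, label): "centre" ([x, y, z] in m, in world coordinates, good to about 4 mm: the middle of the surface that is visible of it).
- ctrl.outline_of(picture, label): "pixels" (384x512 bool, what is visible of it).
The state is a dict: "clock": time; "joint_pos": joint angles; "qvel": joint speeds; "tau": joint torques, N m; "tool_pos": TCP position; "orientation": TCP orientation; "force": force on the tool from outside, world axes, zero at the start; "moment": the same for the moment, N m; "opening": finger opening in m.
Only numpy, scipy, OpenCV 4.12 (cv2) and the standard library are available. Lean on these libraries where they do the work, as an engineer would, in place of code of your own. Each camera call takes 0.05 s, during which the arm holds its last target. There are 200 camera calls.

## Task

The finish in the closed amber jar has settled. First switch the tumble mixer's speed dial off (fully anticlockwise), then load the jar upright into the level drum, pushing it home against the back, and swing the red crank over to turn the jar completely upside down for a second. Crank it fully back so that the jar stands upright in the drum again, let go, and leave everything else on the bench where it is.

Things in the scene. Friction and masses are not known exactly. Their poses are not given: they have to be found in the camera images.
- jar: The closed jar: amber glass, 58 mm diameter for its lower 54 mm, then a white lid 54 mm in diameter from 60 mm up to the top at 78 mm. 150 to 310 g. Starts upright on the mixer's wooden deck. Origin: centre of its underside; z points to its lid.
- mixer: The tumble mixer, fixed to the bench, turned up to 0.25 rad. Origin: at bench height under the middle of the level drum's open mouth; z up, y points out of the mouth along the loading deck, x away from the robot (at yaw 0). Along y: deck 16 to 236 mm, drum 0 to -58, gear housing -66 to -102, crank arm -108 to -118, red handle -118 to -178. The drum's axis is parallel to y at x=0, z=80 mm.
- deck (a point): Centre of the top of the mixer's wooden loading deck, axes as the mixer's (mixer frame x=0, y=126, z=40.5 mm). Deck 220 x 220 mm; a lip 12 mm high and 8 mm wide runs along its two sides and its outer (+y) end. Towards the drum there is no lip, only a 16 mm gap before the mouth, which the jar slides across: the drum's floor lies 1.5 mm below the deck.
- housing (a point): Centre of the top of the olive gear housing behind the drum (mixer frame x=0, y=-84, z=115 mm), 70 mm in x by 36 mm in y, axes as the mixer's. Fixed.
- drum (a joint): Angle of drum and crank, rad: 0 = level, drum upright, crank arm pointing to the mixer's -x (start and end stop); pi = end stop, drum upside down, crank arm pointing to +x. On the way the crank passes over the top (rotation about the mixer's +y). Stiff: it stays where it is left, and needs about 3 to 5 N at the crank handle.
- drum_seat (a point): Point on the drum's floor under the jar's centre when home (mixer x=0, y=-23, z=39 mm when level). Turns with the drum: z to its ceiling, y out of the mouth. Drum: clear box tube on a steel floor; inside 78 wide (x), 82 high, 52 mm deep to the olive back; outside 88 wide, 94 high, top at z=127 mm level, 144 turning. A jar pushed home stands 6 mm out of the mouth, as it should, and clears the deck.
- crank_grip (a point): Point on the axis of the red crank handle, a round bar 14 mm thick and 60 mm long, parallel to the mixer's y axis, at mixer y from -178 to -118 mm; this point is at y=-150. It runs on a 60 mm radius about the drum's axis; when level it is at mixer x=-60, z=80 mm. The frame turns with the drum.
- dial_box: Grey speed-control box, 110 x 100 x 45 mm, fixed to the bench at the left or the right of the mixer. Origin: centre of its underside. Carries the dial at the centre of its top, with a red tick at the off end of the scale.
- dial (a joint): Angle of the orange dial, rad: 0 = fully anticlockwise seen from above (off, end stop), grows clockwise to 2.4. Light to turn.
- dial_grip (a point): On the dial's upright axis, 82 mm above the bench, at the height to grip its bar: 42 mm long, 14 mm wide, from 57 to 89 mm above the bench, on a round 44 mm dial. The bar lies along this frame's x axis (the box's x axis at joint 0) and turns with the dial; a white mark on its -x end points to the red tick when off.
- tin: Bystander: blue tin, 52 mm diameter, 70 mm high, loose on the deck beside the jar. Origin: centre of underside.
- glue: Bystander: yellow glue bottle, 48 mm diameter, 125 mm high, standing close behind the mixer. Origin: centre of underside.
- offcut: Bystander: pale wooden offcut, 45 x 90 x 35 mm high, lying close in front of the drum. Origin: centre of underside.
- tape: Bystander: yellow tape measure, 40 x 72 x 60 mm high, at the back. Origin: centre of underside.
- sander: Bystander: sanding block, 65 x 120 x 38 mm high, at the back. Origin: centre of underside.
- driver: Bystander: screwdriver, 200 mm long, 26 mm thick, lying in front at the right. Origin: under its middle.
- charger: Battery charger with battery, 120 x 90 x 92 mm high, fixed at the other side of the mixer from the dial box. Origin: centre of underside.
Things that resemble listed ones, but are neither listed nor needed, are in the scene too. Leave any green look-alike of the jar alone.

How it is judged (in metres and radians):
On the way, in this order (a step that is already met when the one before it is completed fails the run):
1. the speed dial is turned fully anticlockwise, before the drum is turned (value of joint dial below 0.1 rad and value of joint drum below 0.2 rad), for 0.1 s.
2. the jar is loaded upright in the drum, home against the back to within 12 mm, the drum level (value of joint drum below 0.2 rad and y of jar in the frame of drum_seat below 0.012 m and angle between jar's own z axis and vertical below 0.25 rad and distance between jar and drum_seat below 0.03 m), for 0.1 s.
3. the jar is upside down in the drum (within 10 degrees) for half a second (angle between jar's own z axis and vertical above 2.967 rad and distance between jar and drum_seat below 0.03 m and value of joint dial below 0.15 rad), for 0.5 s.
At the end, for the whole second after the job is handed in: the jar stands at rest and upright (within 0.12 rad) in the drum, its underside within 25 mm of the drum's seat point, the drum is back level (joint drum under 0.12 rad) and the dial is still off (under 0.15 rad) (angle between jar's own z axis and vertical below 0.12 rad and distance between jar and drum_seat below 0.025 m and value of joint drum below 0.12 rad and value of joint dial below 0.15 rad and linear speed of jar below 0.03 m/s); the robot touches nothing.
It fails at once if a bystander is moved more than 30 mm (distance of any of tin, glue, offcut, tape, sander, driver from where it was at the start of the episode above 0.03 m).
It fails at once if the tin or the glue bottle is tipped over (angle between any of tin, glue's own z axis and vertical above 0.5 rad).
It fails at once if the jar is tipped over or turned upside down outside the drum (angle between jar's own z axis and vertical above 0.6 rad and distance between jar and drum_seat above 0.05 m).
It also fails if it takes over 72 s, if anything falls off the work surface, if the arm or the gripper's body presses on something with over 40 N, if the wrist force passes 120 N, or if a joint passes its speed limit or range.

## Working session

There is one attempt and no reset: what is moved stays moved. The work goes in short steps, Python scripts to look and compute and a tool call to move; the robot and the scene stay as the last step left them, time stands still between calls to the robot, and variables do not carry over. Pictures are saved under pics/ and viewed, about 8 in all and at most 12, crops included, and the job is handed in when it is done.

Besides the shell and the picture viewer there is one more tool, called by a JSON object that holds its "method" and its "body", one argument or row to a line. carry_out: Moves the arm, as the interface text tells. Its arguments: {"type":"object","properties":{"increments":{"type":"array"}},"required":["increments"]}

```bash
ls; mkdir -p pics
cat > h.py <<'E'
import numpy as np,cv2
from plant import ctrl
def shot(n,f=None):
    s=ctrl.snapshot(n)
    if f: cv2.imwrite('pics/'+f,s['pixels'])
    return s
def ray(s,uv):
    K=np.array(s['intrinsics'],float);R=cv2.Rodrigues(np.array(s['rvec'],float))[0];t=np.array(s['tvec'],float).ravel()
    d=R.T@np.linalg.inv(K)@np.array([uv[0],uv[1],1.]);return -R.T@t,d
def at_z(s,uv,z):
    c,d=ray(s,uv);return c+d*(z-c[2])/d[2]
def proj(s,p):
    return cv2.projectPoints(np.array(p,float).reshape(-1,1,3),np.array(s['rvec'],float),np.array(s['tvec'],float),np.array(s['intrinsics'],float),None)[0].reshape(-1,2)
E
python3 - <<'E'
from h import *
a=shot('top','top0.png');b=shot('side','side0.png')
for n,s in(('top',a),('side',b)):
    print(n,'cam',ray(s,(0,0))[0].round(2))
    for l in ['jar','mixer','housing','drum','crank_grip','dial_box','dial','dial_grip','tin','glue','offcut','charger','deck','drum_seat']:
        try: r=ctrl.search_frame(s,l)
        except Exception as e: print(l,e);continue
        print(l,[(np.round(q['centre'],3).tolist(),round(q['confidence'],2),proj(s,q['centre']).round().tolist()[0]) for q in r[:3]])
cv2.imwrite('pics/both.png',cv2.resize(np.vstack([a['pixels'],b['pixels']]),None,fx=.78,fy=.78))
E
```

```text
pics
top cam [ 0.4  -0.    0.98]
jar [([0.604, 0.144, 0.116], 0.77, [187.0, 181.0])]
mixer [([0.54, 0.047, 0.038], 0.93, [229.0, 213.0])]
housing [([0.539, 0.043, 0.035], 0.57, [230.0, 214.0])]
drum [([0.531, -0.065, 0.128], 0.84, [276.0, 212.0]), ([0.489, 0.128, 0.114], 0.34, [192.0, 230.0])]
crank_grip [([0.535, -0.065, 0.13], 0.64, [276.0, 210.0]), ([0.779, -0.15, 0.063], 0.19, [306.0, 121.0])]
dial_box [([0.504, -0.371, 0.046], 0.62, [395.0, 228.0]), ([0.537, 0.047, 0.037], 0.3, [229.0, 214.0])]
dial [([0.507, -0.376, 0.05], 0.51, [397.0, 227.0])]
dial_grip [([0.51, -0.379, 0.057], 0.81, [400.0, 225.0]), ([0.534, -0.065, 0.129], 0.7, [276.0, 210.0])]
tin [([0.488, 0.127, 0.112], 0.7, [192.0, 230.0])]
glue [([0.682, -0.077, 0.094], 0.9, [279.0, 153.0]), ([0.495, 0.365, 0.051], 0.15, [99.0, 229.0])]
offcut [([0.409, -0.088, 0.038], 0.74, [282.0, 266.0])]
charger [([0.495, 0.362, 0.053], 0.63, [100.0, 229.0])]
deck [([0.535, 0.046, 0.036], 0.81, [229.0, 215.0])]
drum_seat [([0.539, -0.068, 0.128], 0.83, [277.0, 208.0]), ([0.507, -0.371, 0.043], 0.75, [394.0, 227.0])]
side cam [ 0.12
[... 420 characters left out ...]
, 211.0]), ([0.507, -0.385, 0.072], 0.64, [322.0, 305.0]), ([0.531, -0.002, 0.041], 0.39, [251.0, 208.0])]
dial_box [([0.501, -0.394, 0.047], 0.81, [321.0, 313.0])]
dial [([0.504, -0.387, 0.068], 0.63, [321.0, 307.0])]
dial_grip [([0.507, -0.385, 0.074], 0.63, [322.0, 305.0])]
tin [([0.484, 0.113, 0.103], 0.74, [219.0, 178.0]), ([0.501, -0.396, 0.046], 0.47, [321.0, 314.0])]
glue [([0.683, -0.089, 0.073], 0.77, [308.0, 200.0])]
offcut [([0.401, -0.1, 0.036], 0.83, [231.0, 250.0]), ([0.521, -0.071, 0.114], 0.65, [260.0, 210.0])]
charger [([0.494, 0.353, 0.045], 0.73, [191.0, 146.0])]
deck [([0.53, -0.001, 0.038], 0.81, [251.0, 209.0])]
drum_seat [([0.522, -0.07, 0.116], 0.58, [260.0, 209.0])]
```

Run:
```python
import cv2,numpy as np
a=cv2.imread('pics/top0.png');b=cv2.imread('pics/side0.png')
c=cv2.resize(a[110:310,160:440],None,fx=2.8,fy=2.8,interpolation=cv2.INTER_CUBIC);cv2.imwrite('pics/c1.png',c);print(c.shape)
c=cv2.resize(b[110:350,140:400],None,fx=2.5,fy=2.5,interpolation=cv2.INTER_CUBIC);cv2.imwrite('pics/c2.png',c)
```

```text
(560, 784, 3)
```

View pics/c1.png

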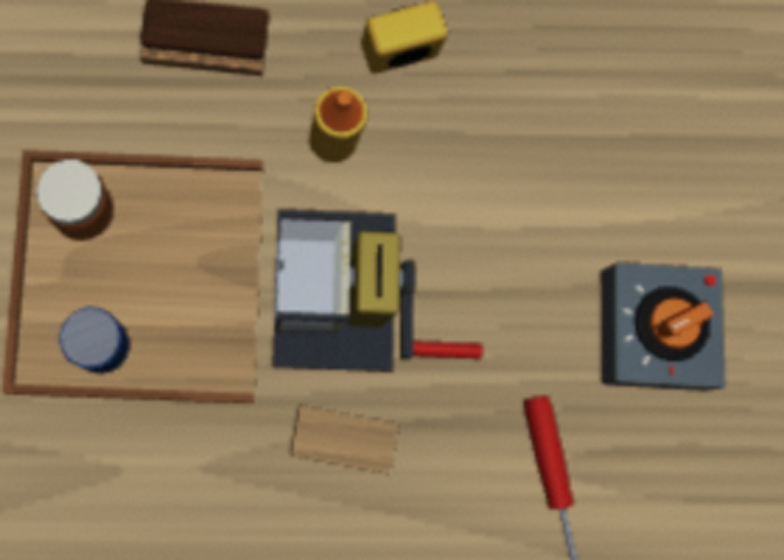

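View pics/c2.png

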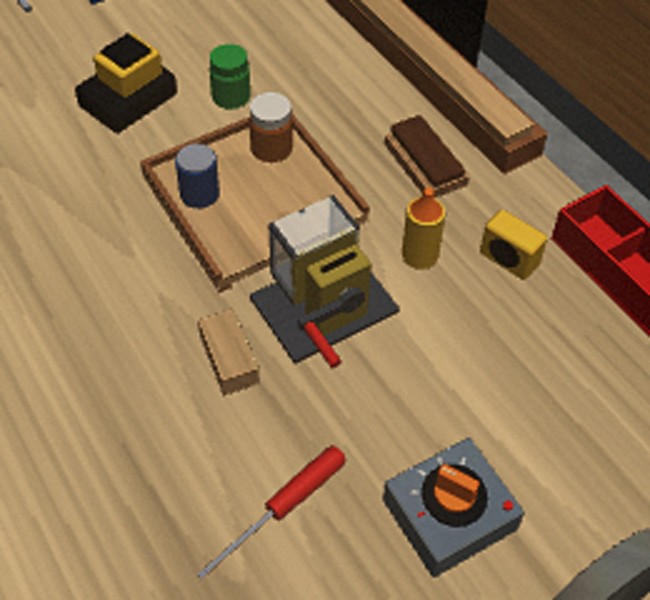

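View pics/both.png

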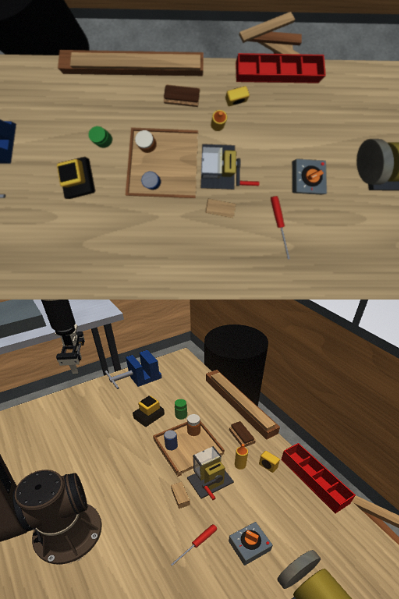

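The top crop shows four things that matter:
- **Jar:** the white-lidded amber jar is on the deck at crop (70,190).
- **Tin:** it is on the deck at crop (94,335).
- **Dial box:** it is on the right at crop (665,325), with the red tick at (671,371).
- **Crank handle:** it runs from (413,350) to (482,351).

There are two jar candidates. The one standing on the deck with amber glass and a white lid fits the description, and c2 confirms it at (271,125). The green one at c2 (230,75) is off the deck and is the look-alike.

Next I fit the poses to the corners and enlarge the dial.

```bash
cat > fit.py <<'E'
from h import *
from scipy.optimize import least_squares
def fit(obs,x0):
    # obs: list of (shot,local xyz,uv)
    def T(p,l):
        c,s=np.cos(p[2]),np.sin(p[2]);return [p[0]+c*l[0]-s*l[1],p[1]+s*l[0]+c*l[1],l[2]]
    f=lambda p:np.concatenate([proj(s,T(p,l))[0]-uv for s,l,uv in obs])
    r=least_squares(f,x0,loss='soft_l1');return r.x,f(r.x).reshape(-1,2)
E
python3 - <<'E'
from fit import *
a=shot('top');b=shot('side')
A=lambda x,y:(160+x/2.8,110+y/2.8); B=lambda x,y:(140+x/2.5,110+y/2.5)
m=[(a,(.11,.236,.0525),A(22,151)),(a,(-.11,.236,.0525),A(4,392)),(a,(.11,.016,.0525),A(263,162)),(a,(-.11,.016,.0525),A(253,401)),
(a,(.035,-.066,.115),A(359,233)),(a,(.035,-.102,.115),A(400,233)),(a,(-.06,-.178,.08),A(482,351)),
(b,(-.11,.236,.0525),B(142,163)),(b,(-.11,.016,.0525),B(222,284)),(b,(.11,.016,.0525),B(368,209)),(b,(-.06,-.178,.08),B(335,361))]
p,r=fit(m,[.53,-.05,0]);print('mixer',p.round(4),r.round(1).tolist())
d=[(a,(.055,.05,.045),A(616,263)),(a,(.055,-.05,.045),A(723,269)),(a,(-.055,-.05,.045),A(724,388)),(a,(-.055,.05,.045),A(614,384))]
p,r=fit(d,[.5,-.38,0]);print('box110x',p.round(4),r.round(1).tolist())
d=[(s,(l[1]*1.1,l[0]/1.1,l[2]),u) for s,l,u in d]
p,r=fit(d,[.5,-.38,0]);print('box110y',p.round(4),r.round(1).tolist())
for n,q in(('tick',A(671,371)),('led',A(710,280))): print(n,at_z(a,q,.045).round(4))
for n,q in(('tick',B(421,514)),('led',B(508,506))): print(n,at_z(b,q,.045).round(4))
print('lid centre z78+40.5',at_z(a,A(70,190),.1185).round(4),at_z(b,B(271,106),.1185).round(4))
c=[cv2.resize(a['pixels'][195:260,368:428],(480,520),interpolation=cv2.INTER_CUBIC)[:, :390],cv2.resize(b['pixels'][285:345,290:350],(520,520),interpolation=cv2.INTER_CUBIC)[:,:390]]
cv2.imwrite('pics/dial.png',np.hstack(c))
E
```

```text
mixer [ 0.5467 -0.0285 -0.0299] [[0.3, -0.3], [-0.7, 0.6], [0.3, -0.7], [0.5, 0.8], [0.0, -1.1], [0.6, -0.4], [0.2, 0.2], [-1.2, -0.9], [-2.8, -3.3], [0.2, -1.2], [0.1, 1.6]]
box110x [ 0.5095 -0.3824 -0.0571] [[-0.8, -0.5], [-0.0, -0.0], [0.6, 0.9], [0.1, -0.3]]
box110y [ 0.5103 -0.3826 -0.0607] [[-0.6, -0.8], [-38.9, 40.4], [0.6, 0.6], [39.1, -41.3]]
tick [ 0.4687 -0.3811  0.045 ]
led [ 0.5513 -0.4227  0.045 ]
tick [ 0.471  -0.3818  0.045 ]
led [ 0.5521 -0.4222  0.045 ]
lid centre z78+40.5 [0.6107 0.1481 0.1185] [0.6121 0.1478 0.1185]
```

View pics/dial.png

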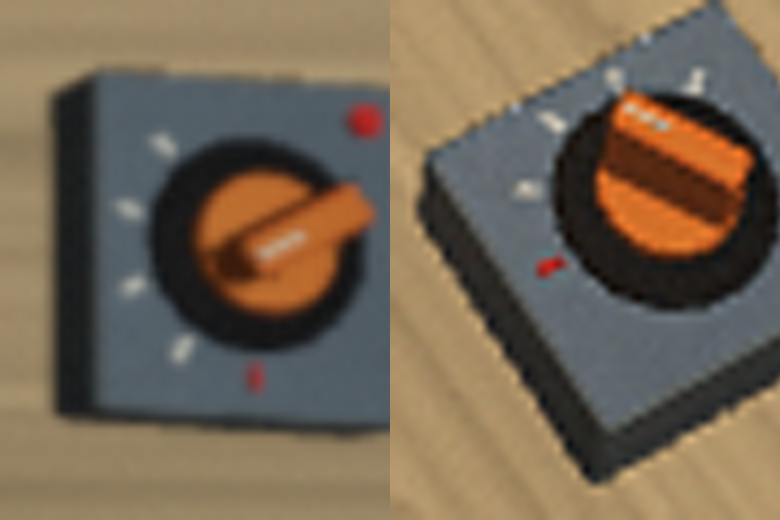

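The white mark sits on the left end, about 63° clockwise from the tick. Next I measure the bar direction and the tin, and check the tool yaw.

Run:
```python
from fit import *
o=ctrl.get_obs();print({k:np.round(o[k],3) for k in('clock','tool_pos','orientation','opening','force')}, ctrl.pinch_z)
a=shot('top');b=shot('side')
D=lambda u,v:(368+u/8,195+v/8); E=lambda u,v:(290+(u-390)*60/520,285+v*60/520)
for s,l,r in((a,[(235,240),(262,275)],[(348,185),(375,212)]),(b,[E(620,90),E(605,130)],[E(752,158),E(742,180)])):
    f=(lambda q:D(*q)) if s is a else (lambda q:q)
    P=[at_z(s,f(q),.089) for q in l+r];L=(P[0]+P[1])/2;R=(P[2]+P[3])/2
    print('L',L.round(4),'R',R.round(4),'mid',((L+R)/2).round(4),'len',np.linalg.norm(L-R).round(4),'dir deg',np.degrees(np.arctan2(*(L-R)[[1,0]])).round(1))
print('tin',at_z(a,(160+92/2.8,110+335/2.8),.1105).round(4))
```

```text
{'clock': np.float64(1.6), 'tool_pos': array([0.297, 0.606, 0.196]), 'orientation': array([ 179.999,   -0.   , -116.058]), 'opening': np.float64(0.088), 'force': array([0.171, 0.031, 0.556])} 0.0188
L [ 0.5021 -0.3643  0.089 ] R [ 0.5202 -0.3999  0.089 ] mid [ 0.5112 -0.3821  0.089 ] len 0.04 dir deg 117.0
L [ 0.4998 -0.3672  0.089 ] R [ 0.5215 -0.4024  0.089 ] mid [ 0.5106 -0.3848  0.089 ] len 0.0414 dir deg 121.7
tin [0.4897 0.126  0.1105]
```

{"method": "carry_out", "body": {
  "increments": [
    [0,0,-10,50,-40,30,0],
    [0,0,-20,100,-80,60,0],
    [0,0,-30,140,-130,80,0],
    [0,0,-36,170,-190,80,0],
    [0,0,-36,190,-250,80,0],
    [0,0,-36,205,-310,80,0],
    [0,0,-36,214,-370,80,0],
    [0,0,-36,214,-430,80,0],
    [0,0,-36,214,-490,80,0],
    [0,0,-36,214,-550,80,0],
    [0,0,-36,214,-610,80,0],
    [0,0,-36,214,-670,80,0],
    [0,0,-36,214,-730,60,0],
    [0,0,-36,214,-790,30,0],
    [0,0,-36,214,-850,0,0],
    [0,0,-36,214,-910,-20,0],
    [0,0,-36,214,-960,-40,0],
    [0,0,-36,214,-989,-60,0],
    [0,0,-36,214,-989,-70,0],
    [0,0,-36,214,-989,-70,0]
  ]
}}

```text
clock: 4.2
tool_pos: [0.5099, -0.3823, 0.1252]
orientation: [179.9, -0.1, -152.1]
force: [-0.6, -0.2, 0.1]
opening: 0.0876
```

{"method": "carry_out", "body": {
  "increments": [
    [0,0,0,0,0,-30,0],
    [0,0,0,0,0,-61,0],
    [0,0,0,0,0,-61,0],
    [0,0,0,0,0,-61,1],
    [0,0,0,0,0,-61,1],
    [0,0,0,0,0,-61,1],
    [0,0,0,0,0,-61,1],
    [0,0,0,0,0,-61,1],
    [0,0,0,0,0,-61,1],
    [0,0,8,0,0,-61,1],
    [0,0,16,0,0,-61,1],
    [0,0,24,0,0,-61,1],
    [0,0,32,0,0,-61,1],
    [0,0,40,0,0,-61,1],
    [0,0,48,0,0,-61,1],
    [0,0,54,0,0,-61,1],
    [0,0,58,0,0,-61,1],
    [0,0,62,0,0,-61,1],
    [0,0,66,0,0,-61,1],
    [0,0,66,0,0,-61,1]
  ]
}}

```text
clock: 6.7
tool_pos: [0.5105, -0.3827, 0.065]
orientation: [180.0, 0.0, -86.1]
force: [-0.4, 0.1, -0.1]
opening: 0.0006
```

Run:
```python
from h import *
o=ctrl.get_obs();print({k:np.round(o[k],3) for k in('clock','tool_pos','orientation','opening','force','moment')})
```

```text
{'clock': np.float64(6.7), 'tool_pos': array([ 0.51 , -0.383,  0.065]), 'orientation': array([ 1.79989e+02,  4.00000e-03, -8.60860e+01]), 'opening': np.float64(0.001), 'force': array([-0.419,  0.056, -0.137]), 'moment': array([-0.108, -0.005, -0.01 ])}
```

The fingers shut on nothing, so I look.

Run:
```python
from h import *
a=shot('top');b=shot('side')
c=[cv2.resize(a['pixels'][180:280,350:450],(390,390),interpolation=cv2.INTER_CUBIC),cv2.resize(b['pixels'][260:360,270:370],(390,390),interpolation=cv2.INTER_CUBIC)]
cv2.imwrite('pics/d2.png',np.hstack(c))
```

```text
(no output)
```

View pics/d2.png

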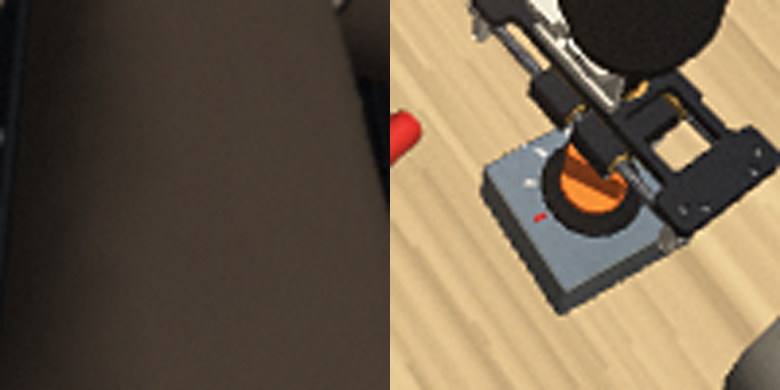

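Run:
```python
from h import *
from scipy.spatial.transform import Rotation as R
b=shot('side');o=ctrl.get_obs();p=np.array(o['tool_pos']);r=R.from_euler('xyz',o['orientation'],degrees=True).as_matrix()
im=cv2.resize(b['pixels'][200:350,230:400],None,fx=4,fy=4,interpolation=cv2.INTER_CUBIC)
def mk(q,c):
    u=(proj(b,q)[0]-[230,200])*4; cv2.circle(im,tuple(int(x) for x in u),3,c,-1)
mk(p,(0,255,0)); mk(p-r[:,2]*.019,(255,0,0)); mk(p-r[:,2]*.066,(255,0,255))
for s in(-1,1): mk(p+s*r[:,0]*.044,(0,255,255)); mk(p-r[:,2]*.066+s*r[:,0]*.0965,(255,255,0)); mk(p-r[:,2]*.066+s*r[:,1]*.0965,(255,255,255))
cv2.imwrite('pics/d3.png',im);print(im.shape,o['joint_pos'],r.round(2).tolist())
```

```text
(600, 680, 3) [-1.93573602e+01  2.32513435e+01 -1.35912138e+01  6.13538367e-04
 -5.31633538e+01  1.13219380e+02] [[0.07, -1.0, -0.0], [-1.0, -0.07, 0.0], [-0.0, 0.0, -1.0]]
```

View pics/d3.png

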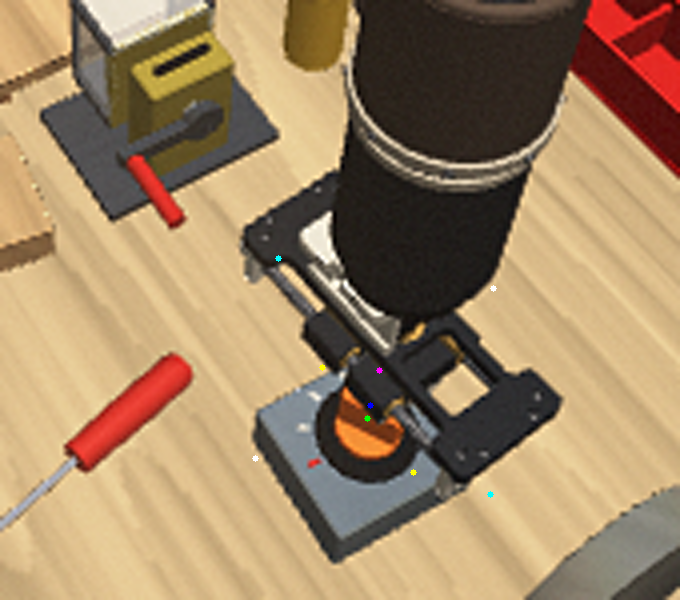

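{"method": "carry_out", "body": {
  "increments": [
    [0,0,0,0,0,50,1],
    [0,0,0,0,0,100,1],
    [0,0,0,0,60,100,1],
    [0,0,0,0,100,100,1],
    [0,0,0,0,100,100,1]
  ]
}}

```text
clock: 7.48
tool_pos: [0.5107, -0.2806, 0.1658]
orientation: [-179.9, 0.0, -86.0]
force: [0.8, -0.9, 0.4]
opening: 0.0005
```

Run:
```python
from h import *
from scipy.spatial.transform import Rotation as R
b=shot('side');o=ctrl.get_obs();p=np.array(o['tool_pos']);r=R.from_euler('xyz',o['orientation'],degrees=True).as_matrix()
print(p,o['opening'])
im=cv2.resize(b['pixels'][200:350,230:400],None,fx=4,fy=4,interpolation=cv2.INTER_CUBIC)
def mk(q,c):
    u=(proj(b,q)[0]-[230,200])*4; cv2.circle(im,tuple(int(x) for x in u),3,c,-1)
mk(p,(0,255,0)); mk(p-r[:,2]*.066,(255,0,255))
mk([.510,-.383,.089],(255,255,0))
cv2.imwrite('pics/d4.png',im)
```

```text
[ 0.51081767 -0.28169294  0.16567184] 0.00018501716466279408
```

View pics/d4.png

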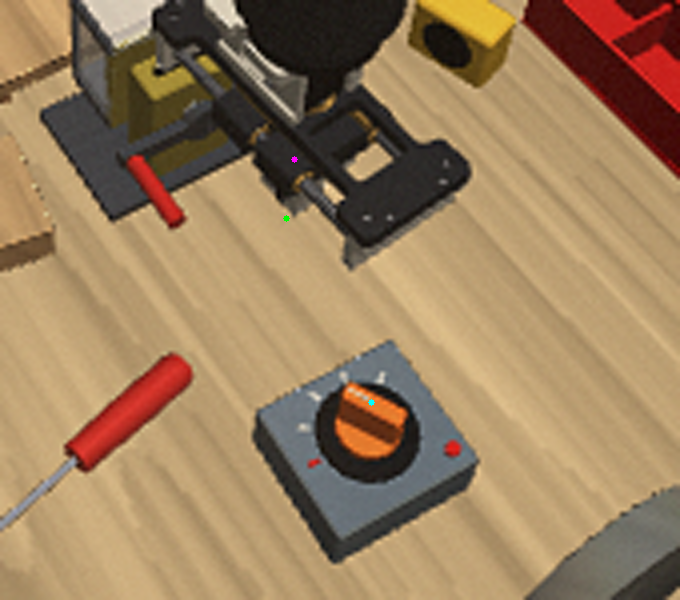

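Run:
```python
from h import *
b=shot('side');i=cv2.imread('pics/side0.png')
c=cv2.imread('pics/d3.png')[340:500,250:500]
s=[im[283:325,290:352] for im in(i,b['pixels'])]
print('diff',np.abs(s[0].astype(int)-s[1]).mean().round(2),np.abs(s[0].astype(int)-s[1]).max())
im=np.hstack([cv2.resize(c,(560,360),interpolation=cv2.INTER_CUBIC)]+[np.vstack([cv2.resize(q,(240,180),interpolation=cv2.INTER_CUBIC) for q in s])])
cv2.imwrite('pics/d5.png',im)
```

```text
diff 10.74 23
```

View pics/d5.png

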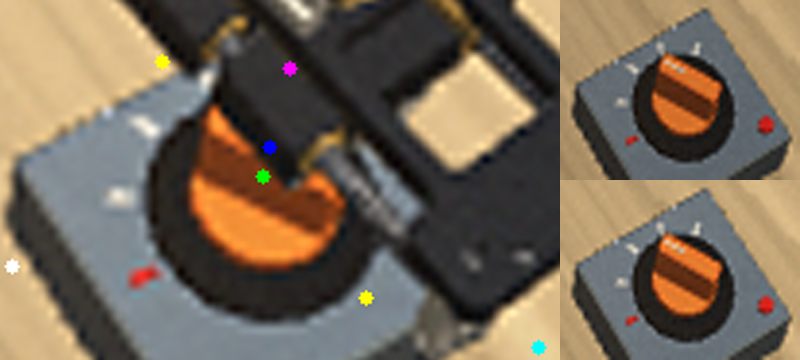

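The dial has not moved, although the reported tip height was below the bar top. I probe the bar top by touch with the closed fingers.

{"method": "carry_out", "body": {
  "increments": [
    [0,0,0,0,-60,0,1],
    [0,0,0,0,-102,0,1],
    [0,0,0,0,-102,-40,1],
    [0,0,0,0,-102,-70,1],
    [0,0,0,0,-102,-74,1],
    [0,0,0,0,-102,-77,1],
    [0,0,0,0,-102,-80,1],
    [0,0,0,0,-102,-80,1]
  ]
}}

```text
clock: 8.57
tool_pos: [0.511, -0.3847, 0.0859]
orientation: [-179.9, -0.0, -86.0]
force: [-0.0, -0.0, 0.1]
opening: 0.0002
```

{"method": "carry_out", "body": {
  "increments": [
    [0,0,0,0,0,-8,1],
    [0,0,0,0,0,-16,1],
    [0,0,0,0,0,-20,1],
    [0,0,0,0,0,-23,1],
    [0,0,0,0,0,-26,1],
    [0,0,0,0,0,-26,1]
  ]
}}

```text
clock: 9.32
tool_pos: [0.5106, -0.3847, 0.0591]
orientation: [-180.0, -0.0, -86.1]
force: [0.3, 0.8, 0.2]
opening: 0.0007
```

{"method": "carry_out", "body": {
  "increments": [
    [0,0,0,0,0,-2,1],
    [0,0,0,0,0,-4,1],
    [0,0,0,0,0,-6,1],
    [0,0,0,0,0,-8,1],
    [0,0,0,0,0,-8,1]
  ]
}}

```text
clock: 9.95
tool_pos: [0.5114, -0.3854, 0.0583]
orientation: [-179.8, -0.2, -85.9]
force: [-13.7, 13.9, 46.5]
opening: 0.0005
```

Run:
```python
from h import *
b=shot('side');o=ctrl.get_obs();p=np.array(o['tool_pos']);print(p,np.round(o['force'],1))
im=cv2.resize(b['pixels'][265:335,280:370],(792,594)[::1],interpolation=cv2.INTER_CUBIC)
f=(792/90,594/70)
for q,c in((p,(0,255,0)),([.5105,-.383,.089],(255,255,0))):
    u=(proj(b,q)[0]-[280,265])*f; cv2.circle(im,tuple(int(x) for x in u),4,c,1)
cv2.imwrite('pics/d6.png',im)
```

```text
[ 0.51137099 -0.38540262  0.05825928] [-12.8  14.   46.3]
```

View pics/d6.png

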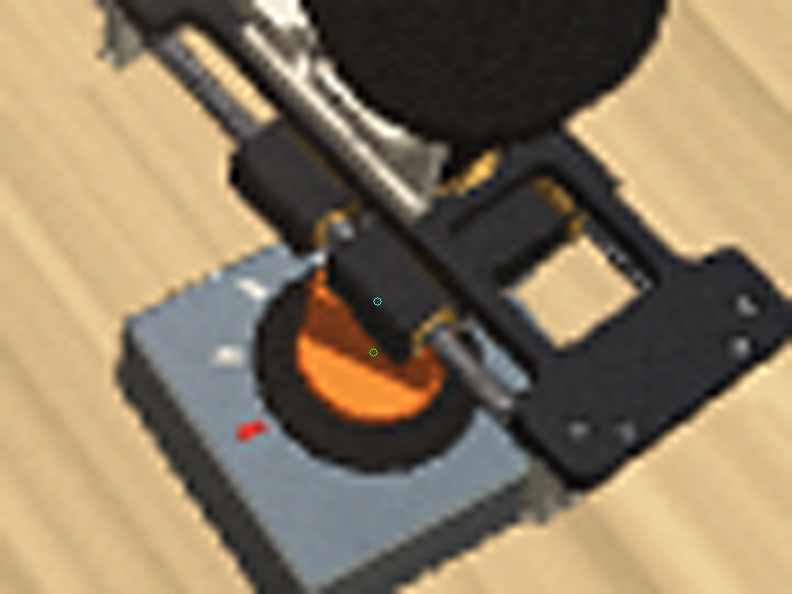

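Run:
```python
from h import *
o=ctrl.get_obs();print(np.round(o['force'],2),np.round(o['moment'],3),np.round(o['tau'],2),np.round(o['joint_pos'],2))
F=np.array(o['force']);M=np.array(o['moment']);print('closest point r=',np.round(np.cross(F,M)/(F@F),4),'F.M',F@M, M@F/np.linalg.norm(F))
```

```text
[-12.76  14.    46.3 ] [ 5.26   4.906 -0.011] [-1.980e+00 -3.096e+01  1.866e+01  3.250e+00  6.420e+00 -2.000e-02] [-19.5   23.68 -13.99   0.15 -52.07 113.48]
closest point r= [-0.0908  0.0973 -0.0544] F.M 1.0559456034026908 0.021108984069167766
```

Contact occurs at a reported 0.0585, directly over the bar, whose top is at 0.089. The tips in the pictures also sit above the projected TCP. So the fingertips are really about 30 mm higher than reported, and the earlier close happened above the bar. I redo the grasp with that offset, guarded by force.

{"method": "carry_out", "body": {
  "increments": [
    [0,0,0,0,2,30,0],
    [0,0,-10,0,2,50,0],
    [0,0,-20,0,2,50,0],
    [0,0,-30,0,2,50,0],
    [0,0,-40,0,2,50,0],
    [0,0,-50,0,2,50,0],
    [0,0,-60,0,2,30,0],
    [0,0,-65,0,2,10,0],
    [0,0,-65,0,2,4,0],
    [0,0,-65,0,2,2,0],
    [0,0,-65,0,2,0,0],
    [0,0,-65,0,2,-2,0],
    [0,0,-65,0,2,-2,0]
  ]
}}

```text
clock: 11.62
tool_pos: [0.5106, -0.3827, 0.0492]
orientation: [-180.0, 0.0, -151.0]
force: [0.1, 0.7, -0.2]
opening: 0.0874
```

{"method": "carry_out", "body": {
  "increments": [
    [0,0,0,0,0,-4,0],
    [0,0,0,0,0,-6,0],
    [0,0,0,0,0,-8,0],
    [0,0,0,0,0,-8,0]
  ]
}}

```text
clock: 12.12
tool_pos: [0.5104, -0.3826, 0.0408]
orientation: [180.0, -0.0, -151.1]
force: [0.7, 0.0, -1.3]
opening: 0.0877
```

Free below 45 mm, with fingers that would otherwise already be in the box, so the offset is confirmed. Now lower and close.

{"method": "carry_out", "body": {
  "increments": [
    [0,0,0,0,0,-3,0],
    [0,0,0,0,0,-6,0],
    [0,0,0,0,0,-6,1],
    [0,0,0,0,0,-6,1],
    [0,0,0,0,0,-6,1],
    [0,0,0,0,0,-6,1],
    [0,0,0,0,0,-6,1],
    [0,0,0,0,0,-6,1]
  ]
}}

```text
clock: 13.12
tool_pos: [0.5105, -0.3826, 0.0351]
orientation: [-180.0, 0.0, -151.1]
force: [-0.9, -0.5, -0.6]
opening: 0.0335
```

{"method": "carry_out", "body": {
  "increments": [
    [0,0,0,0,0,0,1],
    [0,0,0,0,0,0,1],
    [0,0,0,0,0,0,1]
  ]
}}

```text
clock: 13.5
tool_pos: [0.5116, -0.382, 0.0351]
orientation: [-180.0, 0.1, -151.1]
force: [3.6, 4.0, 0.2]
opening: 0.0135
```

{"method": "carry_out", "body": {
  "increments": [
    [0,0,8,0,0,0,1],
    [0,0,16,0,0,0,1],
    [0,0,24,0,0,0,1],
    [0,0,32,0,0,0,1],
    [0,0,40,0,0,0,1],
    [0,0,48,0,0,0,1],
    [0,0,54,0,0,0,1],
    [0,0,58,0,0,0,1],
    [0,0,60,0,0,0,1],
    [0,0,62,0,0,0,1],
    [0,0,64,0,0,0,1],
    [0,0,64,0,0,0,1]
  ]
}}

```text
clock: 15.0
tool_pos: [0.5111, -0.3824, 0.0352]
orientation: [-179.9, 0.0, -87.1]
force: [4.2, 4.0, 0.0]
opening: 0.0149
```

Run:
```python
from h import *
o=ctrl.get_obs();print({k:np.round(o[k],3) for k in('clock','tool_pos','orientation','opening','force','moment')})
```

```text
{'clock': np.float64(15.0), 'tool_pos': array([ 0.511, -0.382,  0.035]), 'orientation': array([-1.79933e+02,  1.20000e-02, -8.70610e+01]), 'opening': np.float64(0.015), 'force': array([4.224, 4.031, 0.041]), 'moment': array([ 1.311, -1.502, -0.964])}
```

{"method": "carry_out", "body": {
  "increments": [
    [0,0,-2,0,0,0,0],
    [0,0,-2,0,0,0,0],
    [0,0,-2,0,0,0,0],
    [0,0,-2,0,0,0,0],
    [0,0,-2,0,0,50,0],
    [0,0,-10,0,0,100,0],
    [0,0,-20,10,50,130,0],
    [0,0,-30,20,100,135,0],
    [0,0,-40,30,160,135,0],
    [0,0,-50,40,220,135,0],
    [0,0,-60,50,280,135,0],
    [0,0,-70,60,340,135,0],
    [0,0,-80,75,400,135,0],
    [0,0,-90,90,460,135,0],
    [0,0,-94.6,100,510,125,0],
    [0,0,-94.6,100,530,110,0],
    [0,0,-94.6,100,530,110,0]
  ]
}}

```text
clock: 17.12
tool_pos: [0.6093, 0.1481, 0.1432]
orientation: [-179.9, -0.2, 178.5]
force: [-0.7, -0.8, 0.2]
opening: 0.0875
```

Run:
```python
from h import *
a=shot('top');b=shot('side')
c=[cv2.resize(a['pixels'][195:260,368:428],(360,390),interpolation=cv2.INTER_CUBIC),cv2.resize(b['pixels'][110:240,190:310],(360,390),interpolation=cv2.INTER_CUBIC)]
cv2.imwrite('pics/e1.png',np.hstack(c))
```

```text
(no output)
```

View pics/e1.png

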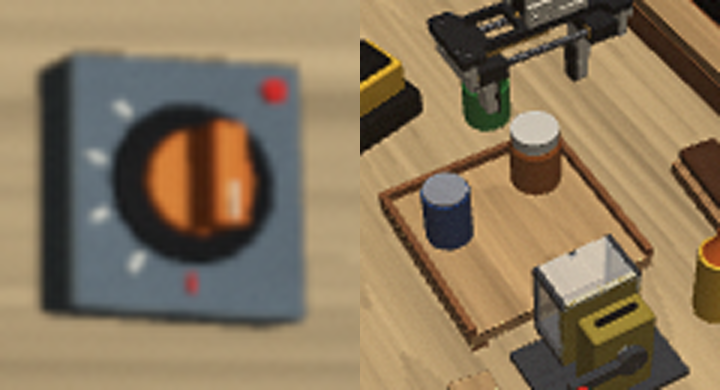

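The dial is off with its mark on the tick. Two viewable pictures remain, so I work by numbers from here. Next I grip the jar's lid.

{"method": "carry_out", "body": {
  "increments": [
    [0,0,0,1,0,-40,0],
    [0,0,0,1,0,-65,0],
    [0,0,0,1,0,-80,0],
    [0,0,0,1,0,-83,0],
    [0,0,0,1,0,-83,1],
    [0,0,0,1,0,-83,1],
    [0,0,0,1,0,-83,1],
    [0,0,0,1,0,-83,1],
    [0,0,0,1,0,-83,1],
    [0,0,0,1,0,-83,1],
    [0,0,0,1,0,-83,1],
    [0,0,0,1,0,-83,1]
  ]
}}

```text
clock: 18.73
tool_pos: [0.6117, 0.1475, 0.0623]
orientation: [180.0, 0.0, 178.3]
force: [-0.7, 0.6, 2.7]
opening: 0.0546
```

Run:
```python
from fit import *
a=shot('top')
A=lambda x,y:(160+x/2.8,110+y/2.8)
P=np.array([at_z(a,A(*q),.115) for q in((359,233),(400,233),(357,318),(397,316))]);print(P.round(4).tolist(),P.mean(0).round(4))
m=np.array([.5467,-.0285]);c,s=np.cos(-.03),np.sin(-.03);Rm=np.array([[c,-s],[s,c]])
print('exp housing',(m+Rm@[0,-.084]).round(4),'grip0',(m+Rm@[-.06,-.150]).round(4),'gripPi',(m+Rm@[.06,-.150]).round(4))
tip=at_z(a,A(482,351),.08);base=at_z(a,A(413,350),.08);print('handle',base.round(4),tip.round(4),'exp',(m+Rm@[-.06,-.118]).round(4),(m+Rm@[-.06,-.178]).round(4))
for y in(.022,-.023):print(y,(m+Rm@[0,y]).round(4))
```

```text
[[0.5772, -0.0955, 0.115], [0.5775, -0.1301, 0.115], [0.5052, -0.093, 0.115], [0.5072, -0.1263, 0.115]] [ 0.5418 -0.1112  0.115 ]
exp housing [ 0.5442 -0.1125] grip0 [ 0.4822 -0.1766] gripPi [ 0.6022 -0.1802]
handle [ 0.4823 -0.1447  0.08  ] [ 0.4819 -0.2042  0.08  ] exp [ 0.4832 -0.1446] [ 0.4814 -0.2046]
0.022 [ 0.5474 -0.0065]
-0.023 [ 0.546  -0.0515]
```

{"method": "carry_out", "body": {
  "increments": [
    [0,0,0,0,0,6,1],
    [0,0,0,0,0,10,1],
    [0,0,0,-5,-20,10,1],
    [0,0,0,-13,-45,10,1],
    [0,0,0,-25,-70,10,1],
    [0,0,0,-38,-95,10,1],
    [0,0,0,-52,-120,10,1],
    [0,0,0,-62,-142,10,1],
    [0,0,0,-65,-152,10,1],
    [0,0,0,-65,-154,10,1],
    [0,0,0,-65,-154,6,1],
    [0,0,0,-65,-154,2,1],
    [0,0,0,-65,-154,0,1],
    [0,0,0,-65,-154,0,1]
  ]
}}

```text
clock: 20.52
tool_pos: [0.5476, -0.0067, 0.0652]
orientation: [-180.0, 0.1, 178.4]
force: [-10.0, 3.7, 25.0]
opening: 0.0539
```

Contact 3 mm early: the gripper body is probably resting on the drum top, because the body sits lower relative to the tips than documented. I back off towards +y and set the jar down there.

{"method": "carry_out", "body": {
  "increments": [
    [0,0,0,0,0,6,1],
    [0,0,0,0,10,8,1],
    [0,0,0,0,25,8,1],
    [0,0,0,0,30,8,1],
    [0,0,0,0,30,4,1],
    [0,0,0,0,30,2,1],
    [0,0,0,0,30,1,1],
    [0,0,0,0,30,1,1]
  ]
}}

```text
clock: 21.52
tool_pos: [0.5468, 0.0219, 0.0645]
orientation: [-179.9, 0.0, 178.4]
force: [-4.2, -5.0, 12.7]
opening: 0.0543
```

{"method": "carry_out", "body": {
  "increments": [
    [0,0,0,0,0,1,0],
    [0,0,0,0,0,1,0],
    [0,0,0,0,0,1,0],
    [0,0,0,0,0,1,0],
    [0,0,0,0,0,1,0],
    [0,0,0,0,0,40,0.6],
    [0,0,0,0,0,70,1],
    [0,0,0,0,40,70,1],
    [0,0,0,0,65,70,1],
    [0,0,0,0,65,70,1],
    [0,0,0,0,65,70,1]
  ]
}}

```text
clock: 22.9
tool_pos: [0.5463, 0.0881, 0.1329]
orientation: [-180.0, -0.0, 178.4]
force: [0.7, -0.2, -0.5]
opening: 0.0328
```

Run:
```python
from h import *
b=shot('side');o=ctrl.get_obs();p=np.array(o['tool_pos']);print(p)
for r in ctrl.search_frame(b,'jar')[:3]: print(np.round(r['centre'],3),r['confidence'])
x0,y0,f=190,100,4.5
im=cv2.resize(b['pixels'][y0:y0+130,x0:x0+150],None,fx=f,fy=f,interpolation=cv2.INTER_CUBIC)
for dz,c in((0,(0,255,0)),(.03,(255,255,0)),(.066,(255,0,255)),(.096,(0,255,255))):
    u=(proj(b,p+[0,0,dz])[0]-[x0,y0])*f; cv2.circle(im,tuple(int(x) for x in u),4,c,-1)
cv2.imwrite('pics/f1.png',im)
```

```text
[0.54632949 0.08784066 0.13287598]
[0.537 0.013 0.12 ] 0.7
[ 0.523 -0.076  0.116] 0.69
```

View pics/f1.png

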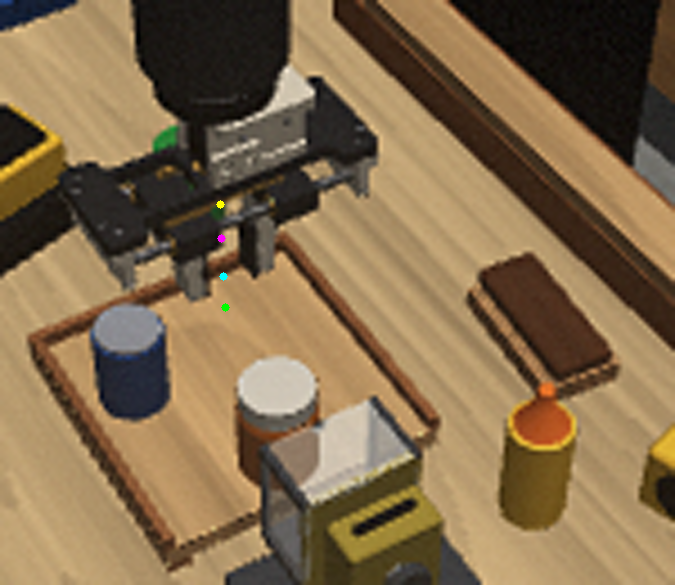

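Tips about 30 mm above the reported TCP are confirmed: tips at (195,298) and (263,272), against the +30 mm mark at (223,276). The jar stands upright in front of the mouth at (278,400). Now I lower behind it and push.

{"method": "carry_out", "body": {
  "increments": [
    [0,0,0,1,0,-40,1],
    [0,0,0,1,0,-70,1],
    [0,0,0,1,0,-85,1],
    [0,0,0,1,0,-85,1],
    [0,0,0,1,-10,-85,1],
    [0,0,0,1,-18,-85,1],
    [0,0,0,1,-25,-85,1],
    [0,0,0,1,-32,-85,1],
    [0,0,0,1,-39,-85,1],
    [0,0,0,1,-46,-85,1],
    [0,0,0,1,-46,-85,1]
  ]
}}

```text
clock: 24.38
tool_pos: [0.5476, 0.0419, 0.0481]
orientation: [-180.0, 0.0, 178.3]
force: [1.7, 2.0, 1.7]
opening: 0.001
```

Run:
```python
from h import *
for n in('side','top'):
    b=shot(n);print(n,[(np.round(r['centre'],3).tolist(),round(r['confidence'],2)) for r in ctrl.search_frame(b,'jar')[:3]],[(np.round(r['centre'],3).tolist(),round(r['confidence'],2)) for r in ctrl.search_frame(b,'tin')[:2]])
    cv2.imwrite(f'pics/g_{n}.png',b['pixels'])
```

```text
side [([0.538, 0.001, 0.117], 0.7), ([0.617, 0.304, 0.05], 0.56), ([0.523, -0.078, 0.112], 0.52)] [([0.471, 0.113, 0.08], 0.49), ([0.778, -0.158, 0.051], 0.47)]
top [([0.538, -0.009, 0.117], 0.69), ([0.65, 0.31, 0.075], 0.53)] [([0.487, 0.129, 0.112], 0.67)]
```

{"method": "carry_out", "body": {
  "increments": [
    [0,0,0,0,-7,0,1],
    [0,0,0,0,-14,0,1],
    [0,0,0,0,-20,0,1],
    [0,0,0,0,-26,0,1],
    [0,0,0,0,-26,0,1],
    [0,0,0,0,-24,8,1],
    [0,0,0,0,-24,16,1],
    [0,0,0,0,-30,16,1],
    [0,0,0,0,-36,16,1],
    [0,0,0,0,-42,16,1],
    [0,0,0,0,-47,16,1],
    [0,0,0,0,-47,16,1]
  ]
}}

```text
clock: 26.18
tool_pos: [0.5543, 0.0004, 0.0686]
orientation: [179.6, 0.8, 178.5]
force: [-0.6, 21.3, 20.7]
opening: 0.0004
```

{"method": "carry_out", "body": {
  "increments": [
    [0,0,0,0,4,4,1],
    [0,0,0,0,8,8,1],
    [0,0,0,0,8,8,1]
  ]
}}

```text
clock: 26.55
tool_pos: [0.547, 0.0031, 0.072]
orientation: [-180.0, -0.0, 178.3]
force: [-0.2, -0.5, 0.0]
opening: 0.0009
```

Run:
```python
from h import *
o=ctrl.get_obs();print({k:np.round(o[k],3) for k in('tool_pos','orientation','force','moment','joint_pos')})
for n in('side','top'):
    b=shot(n);print(n,[(np.round(r['centre'],3).tolist(),round(r['confidence'],2)) for r in ctrl.search_frame(b,'jar')[:2]])
    cv2.imwrite(f'pics/h_{n}.png',b['pixels'])
b=cv2.imread('pics/h_side.png')
cv2.imwrite('pics/h.png',cv2.resize(b[150:240,205:305],(800,720)[::1] if 0 else (660,594),interpolation=cv2.INTER_CUBIC))
```

```text
{'tool_pos': array([0.547, 0.003, 0.072]), 'orientation': array([-1.79976e+02, -4.00000e-02,  1.78346e+02]), 'force': array([-0.156, -0.46 ,  0.009]), 'moment': array([ 0.087, -0.101, -0.003]), 'joint_pos': array([ 2.0850e+01,  1.5238e+01, -2.4884e+01,  8.0000e-03, -4.9925e+01,
       -2.2510e+01])}
side [([0.624, 0.298, 0.057], 0.64), ([0.522, -0.073, 0.113], 0.56)]
top [([0.652, 0.316, 0.076], 0.46)]
```

Contact forces suggest the body reached the drum. I tilt the tool 25°, so that the body leans away from the drum, and finish the push with the tips.

{"method": "carry_out", "body": {
  "increments": [
    [0,0,0,0,12,4,1],
    [-8,0,0,0,12,4,1],
    [-16,0,0,0,8,0,1],
    [-25,0,0,0,2,-6,1],
    [-25,0,0,0,-2,-12,1],
    [-25,0,0,0,-6,-14,1],
    [-25,0,0,0,-10,-14,1],
    [-25,0,0,0,-14,-14,1],
    [-25,0,0,0,-18,-14,1],
    [-25,0,0,0,-18,-14,1]
  ]
}}

```text
clock: 28.0
tool_pos: [0.5484, -0.0141, 0.0584]
orientation: [-155.2, 0.8, 178.5]
force: [1.3, 3.6, -3.2]
opening: 0.0003
```

{"method": "carry_out", "body": {
  "increments": [
    [0,0,0,0,-3,0,1],
    [0,0,0,0,-6,0,1],
    [0,0,0,0,-9,0,1],
    [0,0,0,0,-9,0,1]
  ]
}}

```text
clock: 28.5
tool_pos: [0.5473, -0.0241, 0.0582]
orientation: [-155.0, 0.7, 178.5]
force: [-0.1, 2.2, -1.7]
opening: 0.0007
```

{"method": "carry_out", "body": {
  "increments": [
    [0,0,0,0,-3,0,1],
    [0,0,0,0,-5,0,1],
    [0,0,0,0,-7,0,1],
    [0,0,0,0,-7,0,1]
  ]
}}

```text
clock: 29.0
tool_pos: [0.5507, -0.0263, 0.0577]
orientation: [-155.4, 1.0, 178.7]
force: [1.4, 18.1, -5.6]
opening: 0.0002
```

Firm contact at y = -0.0263, where the home position was predicted (-0.0265). Next I retreat and go above the crank handle.

{"method": "carry_out", "body": {
  "increments": [
    [0,0,0,0,20,0,1],
    [0,0,0,0,40,20,1],
    [8,0,0,0,40,60,1],
    [16,0,0,0,40,100,0],
    [25,0,0,0,30,110,0],
    [25,0,0,-10,-10,110,0],
    [25,0,0,-30,-60,110,0],
    [25,0,0,-50,-110,110,0],
    [25,0,0,-66,-150,110,0],
    [25,0,0,-66,-157,90,0],
    [25,0,0,-66,-157,60,0],
    [25,0,0,-66,-157,60,0]
  ]
}}

```text
clock: 30.5
tool_pos: [0.4788, -0.1877, 0.1163]
orientation: [180.0, -0.4, 178.3]
force: [-0.1, -0.7, 0.5]
opening: 0.0844
```

Run:
```python
from h import *
o=ctrl.get_obs();print({k:np.round(o[k],3) for k in('tool_pos','orientation','force','opening')})
for n in('side','top'):
    b=shot(n);print(n,[(np.round(r['centre'],3).tolist(),round(r['confidence'],2)) for r in ctrl.search_frame(b,'jar')[:2]])
    cv2.imwrite(f'pics/i_{n}.png',b['pixels'])
    # brown (amber) / white pixels near the drum
    c=b['pixels'].astype(int)
a=cv2.imread('pics/i_side.png')
cv2.imwrite('pics/i.png',cv2.resize(a[150:260,205:325],(648,594),interpolation=cv2.INTER_CUBIC))
```

```text
{'tool_pos': array([ 0.479, -0.188,  0.116]), 'orientation': array([179.992,  -0.362, 178.292]), 'force': array([-0.14 , -0.655,  0.487]), 'opening': np.float64(0.084)}
side [([0.627, 0.291, 0.054], 0.92), ([0.52, 0.064, 0.037], 0.24)]
top [([0.626, 0.303, 0.076], 0.9)]
```

View pics/i.png

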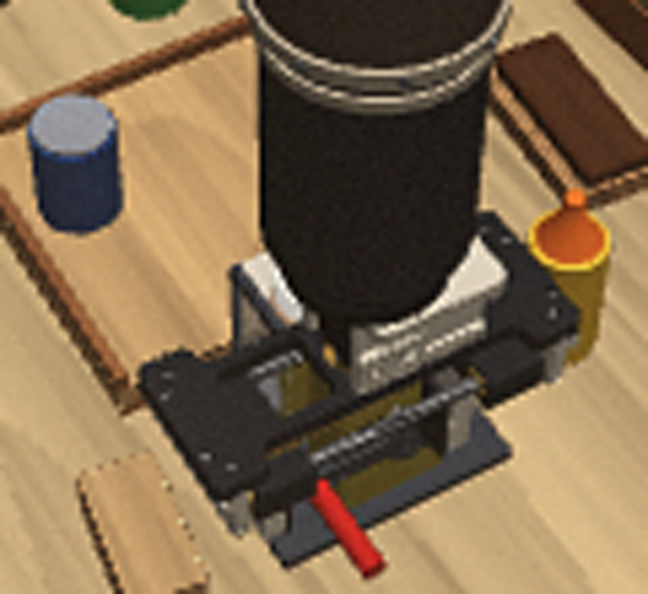

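The jar shows inside the drum, with its white lid at (280,300) behind the drum edge. The handle is at its start position at (350,530), and the tin and offcut are in place. Descend and grip.

{"method": "carry_out", "body": {
  "increments": [
    [0,0,0,1,0,-30,0],
    [0,0,0,1,0,-55,0],
    [0,0,0,1,0,-70,0],
    [0,0,0,1,0,-80,0],
    [0,0,0,1,0,-80,0]
  ]
}}

```text
clock: 31.32
tool_pos: [0.4825, -0.1876, 0.038]
orientation: [-180.0, -0.0, 178.4]
force: [-0.1, -0.4, -0.4]
opening: 0.0879
```

{"method": "carry_out", "body": {
  "increments": [
    [0,0,0,0,0,-2,1],
    [0,0,0,0,0,-2,1],
    [0,0,0,0,0,-2,1],
    [0,0,0,0,0,-2,1],
    [0,0,0,0,0,-2,1],
    [0,0,0,0,0,-2,1],
    [0,0,0,0,0,-2,1],
    [0,0,0,0,0,-2,1],
    [0,0,0,0,0,-2,1],
    [0,0,0,0,0,-2,1]
  ]
}}

```text
clock: 32.58
tool_pos: [0.4833, -0.1877, 0.0362]
orientation: [-180.0, 0.1, 178.4]
force: [2.7, -0.6, -2.1]
opening: 0.0131
```

{"method": "carry_out", "body": {
  "increments": [
    [0,0,0,0.7,0,9.4,1],
    [0,0,0,2.9,0,18.5,1],
    [0,0,0,6.5,-0.2,27.2,1],
    [0,0,0,11.5,-0.3,35.3,1],
    [0,0,0,17.6,-0.5,42.4,1],
    [0,0,0,24.7,-0.7,48.5,1],
    [0,0,0,32.8,-1,53.5,1],
    [0,0,0,41.5,-1.2,57.1,1],
    [0,0,0,50.6,-1.5,59.3,1],
    [0,0,0,60,-1.8,60,1],
    [0,0,0,60,-1.8,60,1]
  ]
}}

```text
clock: 33.95
tool_pos: [0.5421, -0.19, 0.0979]
orientation: [-179.9, -0.1, 178.4]
force: [-4.9, 0.1, 9.3]
opening: 0.0131
```

{"method": "carry_out", "body": {
  "increments": [
    [0,0,0,9.4,-0.3,-0.7,1],
    [0,0,0,18.5,-0.6,-2.9,1],
    [0,0,0,27.2,-0.8,-6.5,1],
    [0,0,0,35.3,-1,-11.5,1],
    [0,0,0,42.4,-1.3,-17.6,1],
    [0,0,0,48.5,-1.5,-24.7,1],
    [0,0,0,53.5,-1.6,-32.8,1],
    [0,0,0,57.1,-1.7,-41.5,1],
    [0,0,0,59.3,-1.8,-50.6,1],
    [0,0,0,60,-1.8,-60,1],
    [0,0,0,60,-1.8,-62,1],
    [0,0,0,60,-1.8,-62,1],
    [0,0,0,60,-1.8,-62,1]
  ]
}}

```text
clock: 35.58
tool_pos: [0.603, -0.1921, 0.0354]
orientation: [-179.9, 0.1, 178.4]
force: [-2.4, -5.0, 5.7]
opening: 0.013
```

The handle is at the far stop height. I hold for more than a second, then go back.

{"method": "carry_out", "body": {
  "increments": [
    [0,0,0,0,0,0,1],
    [0,0,0,0,0,0,1],
    [0,0,0,0,0,0,1],
    [0,0,0,0,0,0,1],
    [0,0,0,0,0,0,1],
    [0,0,0,0,0,0,1],
    [0,0,0,0,0,0,1],
    [0,0,0,0,0,0,1],
    [0,0,0,0,0,2,1],
    [0,0,0,-0.7,0,11.4,1],
    [0,0,0,-2.9,0,20.5,1],
    [0,0,0,-6.5,0.2,29.2,1],
    [0,0,0,-11.5,0.3,37.3,1],
    [0,0,0,-17.6,0.5,44.4,1],
    [0,0,0,-24.7,0.7,50.5,1],
    [0,0,0,-32.8,1,55.5,1],
    [0,0,0,-41.5,1.2,59.1,1],
    [0,0,0,-50.6,1.5,61.3,1],
    [0,0,0,-60,1.8,62,1],
    [0,0,0,-60,1.8,62,1]
  ]
}}

```text
clock: 38.08
tool_pos: [0.5466, -0.1903, 0.099]
orientation: [-179.9, 0.5, 178.4]
force: [4.1, -4.0, 5.9]
opening: 0.013
```

Run:
```python
from h import *
a=shot('side');b=shot('top')
for s in(a,b):
  for l in('jar','tin','glue','offcut'):print(l,[(np.round(r['centre'],3).tolist(),round(r['confidence'],2)) for r in ctrl.search_frame(s,l)[:2]])
```

```text
jar [([0.628, 0.291, 0.057], 0.55)]
tin [([0.484, 0.116, 0.105], 0.91), ([0.506, -0.39, 0.073], 0.36)]
glue [([0.402, -0.1, 0.035], 0.57), ([0.776, -0.159, 0.048], 0.48)]
offcut [([0.399, -0.101, 0.035], 0.59)]
jar [([0.627, 0.3, 0.074], 0.92)]
tin [([0.493, 0.139, 0.114], 0.53), ([0.547, 0.166, 0.036], 0.38)]
glue []
offcut [([0.494, 0.139, 0.111], 0.33), ([0.802, 0.049, 0.04], 0.17)]
```

{"method": "carry_out", "body": {
  "increments": [
    [0,0,0,-9.4,0.3,-0.7,1],
    [0,0,0,-18.5,0.6,-2.9,1],
    [0,0,0,-27.2,0.8,-6.5,1],
    [0,0,0,-35.3,1,-11.5,1],
    [0,0,0,-42.4,1.3,-17.6,1],
    [0,0,0,-48.5,1.5,-24.7,1],
    [0,0,0,-53.5,1.6,-32.8,1],
    [0,0,0,-57.1,1.7,-41.5,1],
    [0,0,0,-59.3,1.8,-50.6,1],
    [0,0,0,-60,1.8,-60,1],
    [0,0,0,-60,1.8,-63,1],
    [0,0,0,-60,1.8,-63,1],
    [0,0,0,-60,1.8,-63,1]
  ]
}}

```text
clock: 40.2
tool_pos: [0.4835, -0.1878, 0.0338]
orientation: [-180.0, 0.1, 178.4]
force: [-1.0, -2.9, 5.1]
opening: 0.0132
```

{"method": "carry_out", "body": {
  "increments": [
    [0,0,0,0,0,1,0],
    [0,0,0,0,0,1,0],
    [0,0,0,0,0,1,0],
    [0,0,0,0,0,1,0],
    [0,0,0,0,0,1,0],
    [0,0,0,0,0,1,0],
    [0,0,0,0,0,1,0],
    [0,0,0,0,0,40,0],
    [0,0,0,0,0,90,0],
    [0,0,0,0,-40,140,0],
    [0,0,0,0,-90,170,0],
    [0,0,0,0,-150,180,0],
    [0,0,0,0,-210,180,0],
    [0,0,0,0,-270,180,0],
    [0,0,0,0,-270,180,0],
    [0,0,0,0,-270,180,0]
  ]
}}

```text
clock: 42.2
tool_pos: [0.482, -0.4577, 0.2123]
orientation: [180.0, -0.1, 178.3]
force: [-0.1, -1.2, -0.4]
opening: 0.0874
```

Run:
```python
from h import *
a=shot('side','z_side.png');b=shot('top','z_top.png')
A=cv2.imread('pics/side0.png');B=cv2.imread('pics/top0.png')
for n,s in(('side',a),('top',b)):
  for l in('jar','tin','glue','offcut','tape','sander','driver','crank_grip','drum','dial_grip'):print(n,l,[(np.round(r['centre'],3).tolist(),round(r['confidence'],2)) for r in ctrl.search_frame(s,l)[:2]])
def red(im): # bright red pixels of the crank handle
    h=cv2.cvtColor(im,cv2.COLOR_BGR2HSV);return ((h[...,0]<6)|(h[...,0]>174))&(h[...,1]>180)&(h[...,2]>90)
for n,x,y,(r0,r1,c0,c1) in(('side',A,a['pixels'],(230,262,255,285)),('top',B,b['pixels'],(225,245,300,340))):
    for im in(x,y):
        v,u=np.nonzero(red(im[r0:r1,c0:c1]));print(n,'handle px',len(u),u.mean().round(2)+c0,v.mean().round(2)+r0)
# white lid / amber inside drum in top
lid=b['pixels'][190:225,255:292].astype(int); lid0=B[190:225,255:292].astype(int)
d=np.abs(lid-lid0).sum(2)>60;v,u=np.nonzero(d);print('changed drum px',d.sum(),u.mean()+255,v.mean()+190)
from fit import *
m=np.array([.5467,-.0285]);c,s=np.cos(-.03),np.sin(-.03);q=m+np.array([[c,-s],[s,c]])@[0,-.023]
print('lid centre expected px top',proj(b,[*q,.117]).round(1),'side',proj(a,[*q,.117]).round(1))
```

```text
side jar [([0.625, 0.292, 0.057], 0.84)]
side tin [([0.481, 0.112, 0.104], 0.54), ([0.788, 0.035, 0.036], 0.24)]
side glue [([0.684, -0.092, 0.072], 0.71)]
side offcut [([0.403, -0.101, 0.037], 0.87)]
side tape []
side sander []
side driver [([0.388, -0.28, 0.022], 0.67)]
side crank_grip [([0.523, -0.076, 0.113], 0.87)]
side drum [([0.521, -0.079, 0.114], 0.66), ([0.785, 0.032, 0.037], 0.49)]
side dial_grip [([0.535, 0.015, 0.041], 0.3)]
top jar [([0.628, 0.301, 0.078], 0.59), ([0.548, -0.022, 0.102], 0.41)]
top tin [([0.49, 0.128, 0.111], 0.88)]
top glue [([0.682, -0.078, 0.09], 0.58)]
top offcut [([0.41, -0.092, 0.035], 0.92)]
top tape [([0.782, -0.148, 0.063], 0.78)]
top sander [([0.787, 0.041, 0.042], 0.58)]
top driver [([0.388, -0.277, 0.019], 0.67)]
top crank_grip [([0.492, 0.128, 0.109], 0.68), ([0.535, -0.064, 0.129], 0.58)]
top drum [([0.532, -0.067, 0.125], 0.76)]
top dial_grip [([0.51, -0.375, 0.073], 0.77)]
side handle px 81 268.32 247.01
side handle px 90 268.42 246.51
top handle px 107 319.64 234.65
top handle px 106 319.27 234.37
changed drum px 641 267.29641185647426 206.54134165366614
lid centre expected px top [[269.7 205.9]] side [[264.1 201.2]]
```

Run:
```python
from h import *
b=shot('top');a=shot('side')
B=cv2.imread('pics/top0.png').astype(int);A=cv2.imread('pics/side0.png').astype(int)
m=np.array([.5467,-.0285]);c,s=np.cos(-.03),np.sin(-.03);R=np.array([[c,-s],[s,c]])
t=np.linspace(0,2*np.pi,60)
for n,S,I,(r0,r1,c0,c1) in(('top',b,B,(185,230,245,292)),('side',a,A,(175,235,235,285))):
    d=np.zeros(I.shape[:2],bool);d[r0:r1,c0:c1]=(np.abs(S['pixels'].astype(int)-I).sum(2)>45)[r0:r1,c0:c1]
    d=cv2.morphologyEx(d.astype(np.uint8),cv2.MORPH_OPEN,np.ones((3,3),np.uint8))
    best=[]
    for dx in np.arange(-.01,.011,.002):
        for dy in np.arange(-.01,.041,.002):
            k=np.zeros_like(d)
            P=np.vstack([proj(S,[[*(m+R@np.array([dx+r*np.cos(x),-.023+dy+r*np.sin(x)])),z] for x in t]) for r,z in((.029,.039),(.029,.093),(.027,.099),(.027,.117))])
            cv2.fillConvexPoly(k,cv2.convexHull(np.round(P).astype(np.int32)),1)
            best.append(((k&d).sum()/(k|d).sum(),round(dx,3),round(dy,3)))
    best.sort(reverse=True);print(n,d.sum(),best[:4],'home',[q for q in best if abs(q[1])<1e-6 and abs(q[2])<1e-6])
```

```text
top 679 [(np.float64(0.6900662251655629), np.float64(0.01), np.float64(0.006)), (np.float64(0.6828947368421052), np.float64(0.01), np.float64(0.008)), (np.float64(0.6723684210526316), np.float64(0.01), np.float64(0.01)), (np.float64(0.6692810457516339), np.float64(0.008), np.float64(0.008))] home [(np.float64(0.5430303030303031), np.float64(0.0), np.float64(0.0))]
side 2204 [(np.float64(0.21066433566433568), np.float64(0.006), np.float64(0.04)), (np.float64(0.21002178649237474), np.float64(-0.008), np.float64(0.04)), (np.float64(0.20829694323144105), np.float64(0.008), np.float64(0.04)), (np.float64(0.20776953295504147), np.float64(0.004), np.float64(0.04))] home [(np.float64(0.1674340728338217), np.float64(0.0), np.float64(0.0))]
```

```bash
python3 -c "
from plant import ctrl
print(ctrl.close_job())"
```

```text
the job is handed in; nothing more can be done
None
```

I turned the dial off, pushed the jar home in the drum and cranked it upside down for about 1 s. I then cranked it back, let go and handed the job in at about 43 s of the 72 s. The hand-in gave no verdict.

**What the last checks showed**
- **Dial:** it turned against its end stop, and a picture showed the white mark on the red tick. I did not touch it after that.
- **Crank and drum:** the handle came back to within about 0.5 px of its starting position, so the drum is level.
- **Bystanders:** the tin, glue, offcut, driver and tape show no real shift. The sander had no "before" measurement to compare with.
- **Robot:** it stands clear with the gripper open.

**Where checks failed or disagreed**
- **Fingertip height:** the real fingertips sit about 30 mm above the reported TCP. My first grip on the dial closed above the bar without moving it. I found the offset by touch, confirmed it in a picture and corrected for it.
- **First push:** it stopped at about 20 N, with the gripper body probably on the drum. I finished the push with the tool tilted 25° and met firm contact within 1 mm of the predicted home position.
- **Jar's final position:** this is only roughly confirmed. The top view suggests about 10 mm sideways and 6 mm out from the seat, which is within the 25 mm limit. The side view comparison gave nothing usable.
- **Jar's uprightness:** I infer it from the drum's 4 mm headroom and did not see it directly.

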